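# Clip on the wireless sensor and hold the recessed pairing button

### The arm

A 6-joint arm with a two-finger parallel gripper is mounted at the origin on the work surface. World frame = base frame: x ahead of the robot, y to its left, z up, the work surface at z = 0. Lengths are in m, angles in rad, forces in N, time in s.
With the tool pointing down it reaches from about 0.275 to 0.975 m from the base axis. Payload 8.4 kg.
Tool frame: the origin (TCP) lies midway between the tips of the shut fingers; the grasp point (between the pads) lies 19 mm behind it; z points along the fingers, x is the direction in which the jaws open and shut, and the axes are right-handed (so a half turn about z gives the same grasp; the last joint's range is limited). The gripper opens to 92 mm and grips with 3 to 60 N. Pads are 20 mm wide; open, the fingers measure 128 mm over their backs; the gripper's body (75 mm by 189 mm) begins 69 mm behind the grasp point.
Start: joints at [1.166, 0.353, 1.633, -0, 1.155, -0.002], TCP at [0.245, 0.575, 0.215] pointing down, gripper open.
Joint ranges: [-2.63, 2.63], [-0.92, 2.1], [0.06, 2.66], [-1.3, 4.44], [0, 2.69], [-3.02, 3.02]. Speed limits (rad/s): [2.22, 2.22, 2.79, 3.14, 3.14, 3.14].

### API

Orientations are given as a unit quaternion [w, x, y, z].
In Python, from cell import env gives the robot as it stands.
- The arm moves only by the shell command python3 -m jog 'ROWS' [OPENING] [FORCE]. ROWS is JSON, a list of rows, each a list of 2 entries, a list of its own where there are three numbers: the shift along the tool's x, y, z in mm, then the turn, a rotation vector about the tool's x, y, z in rad. In form: [[[x, y, z], [rx, ry, rz]], ...]. A call has 1 to 10 rows; each row is the pose to reach, as a shift and turn from the pose measured when the call began, along the tool's axes at that moment; what a row does not reach only later rows make up. A row lasts 1/10 s, in which the tool goes at most 50 mm and 8.59 degrees, less where a joint would pass 70% of its speed; a pose out of reach is approached as far as the arm can. A call with a gripper value outside its range is refused whole. OPENING is the closure in counts, from 0 (fully open) to 255 (shut), set as the call begins (- or left out, the last holds). The fingers move at their own pace and stop on an object; FORCE is the grip in N (left out, the last holds). Time passes only in rows, so rows that repeat a pose let the fingers close. It gives the time, the measured TCP pose, the force and the opening at its end, in the units of the state.
- env.sense(): the state, without advancing time (a new reading comes with each control period).
- env.snapshot(name): name is "scene" or "top"; returns (picture, depth): 400x640x3 uint8, red, green, blue; 400x640 float32, m along the optical axis (not along the pixel's ray), 0 where there is no reading.
- env.camera_params(name): a dict with "fx", "fy", "cx", "cy" (pixels), "xyz" and "orientation" of the camera in the world. Camera axes: x right, y up, looking along -z (the intrinsics and any distortion apply to the point x, -y, -z); pixel columns grow to the right and rows downward; lengths in m; the calibration is good to about 2 mm. A picture is of the moment at which its call begins. camera_params takes no time and is no camera call.
- env.close_job(): hands the job in, once; it reports no verdict.
Trained networks look in the newest picture that a camera, given by its name, has taken for a name from the list of things; names that differ only in an ending like _2 or _b are one class to them, and where a whole thing is asked for, a point or a joint stands for the part that bears it (a point fixed in the world has none). Each returns a list of dicts, best first, with "score" (0 to 1); they miss things now and then, are a little off and sometimes report something else, mostly with a low value. They report only what shows in the picture. A call takes as long as a camera call. They do not tell look-alikes from the thing itself.
- env.boxes_of(name, camera): "centre" ([column, row] as shares, 0 to 1, of the picture: columns of its width, rows of its height, amid what is visible of it).
- env.regions_of(name, camera): "pixels" (400x640 bool, what is visible of it) and "centre" ([column, row] as shares, 0 to 1, of the picture: columns of its width, rows of its height, amid what is visible of it).
The state is a dict: "time": time; "joint_pos": joint angles; "joint_vel": joint speeds; "tau": joint torques, N m; "tcp_pos": TCP position; "tool_rot": TCP orientation; "wrist_force": force on the tool from outside, world axes, zero at the start; "torque": the same for the moment, N m; "width": finger opening in m.
Only numpy, scipy, OpenCV 4.12 (cv2) and the standard library are available. Lean on these libraries where they do the work, as an engineer would, in place of code of your own. Each camera call takes 0.05 s, during which the arm holds its last target.

### The job

Squeeze the tails of the clip-on wireless temperature sensor, set its jaws over the plain flat upright bar of the gate corner, well above the bottom rail, and let them close so that it stays gripped there on its own. Then take the thin-shanked stylus out of the wooden stand, reach it through the round hole in the top of the monitor box and press the recessed pairing button down as far as it goes. Finish while still holding the stylus and keeping the button down; leave the other things on the bench where they are.

Things in the scene. Friction and masses are not known exactly. Their poses are not given: they have to be found in the camera images.
- clip: Clip-on sensor like a big clothes peg lying flat, loose, 70 g, 108 mm long, 20 mm high: two mirror-image metal halves on an upright pivot, a white puck (26 mm across, up to 31 mm) over it. Origin: pivot axis, underside; x to the jaw tips (52 mm ahead), -x to the tails, z up. Frame of the left (+y) half: at joint value q the line of symmetry is turned -q/2 about z from this x.
- tail_mid (a point): Midway between the clip's squeezing tails, 36 mm behind the pivot, 10 mm above the underside. Tails: flat paddles 36 mm long, 20 mm high, centred here; overall width here 45 mm at rest (54 mm at the ends), 26 mm squeezed to the stop, outer faces then parallel. Squeezing takes 8 to 12 N; about 25 N carries it safely with the jaws wide open.
- clip_jaw (a joint): Opening angle of the clip's jaws, rad: 0 = jaws shut, about 0.14 = gripping a 6 mm bar (with about 7 N), 0.54 = squeezed to the stop, the jaws then about 23 mm apart at the pads. A spring shuts it.
- jaw_mid (a point): Point between the clip's rubber jaw pads (20 mm long along x, 20 mm high), 42 mm ahead of the pivot and 10 mm above the clip's underside; fixed to the left half.
- gate: Corner of a steel gate, fixed: bottom rail 50 x 180 x 12 mm (x, y, z) carrying a twisted square bar (14 mm, 99 mm high) at y = +68 mm, the plain flat bar in the middle and a scroll of round bar about y = -62 mm, 70 mm high. Origin: under the flat bar at bench level. Flat bar: 20 mm along x, 6 mm thick along y, top 102 mm above the bench. The clip straddles its 6 mm thickness.
- bar_mid (a point): Point on the flat bar's centre line, 65 mm above the bench; same axes as the gate. The clip's jaw pads belong around this height (between 35 and 100 mm) and within 20 mm of the bar's centre line.
- stand: Wooden block 100 x 45 x 40 mm (x, y, z) fixed to the bench, origin at the centre of its underside. Two holes 35 mm deep: the thin one at x = +27 mm holds the stylus upright, the fat one at x = -27 mm holds the drift.
- stylus: Steel stylus standing upright in the stand, loose, 60 g, 110 mm long: a shank 6 mm thick and 50 mm long below, then a round grip 14 mm thick and 60 mm long. Origin: at its lower tip (5 mm above the bench in the stand, grip from 55 to 115 mm above the bench), z up along it.
- stylus_tip (a point): The lower end of the stylus shank (same point as the stylus origin).
- monitor: Grey monitor box fixed to the bench, 130 x 110 x 64 mm (x, y, z), origin at the centre of its underside. Round hole of the pairing button at x = -30, y = +25 mm; blind square socket 14 mm wide, 8 mm deep, at x = -30, y = -25 mm; dark screen on the +x half; stub antenna 50 mm tall, 8 mm thick, at x = +56, y = -46 mm.
- button_hole (a point): Centre of the mouth of the round button hole, in the plane of the box's top, 64 mm above the bench; hole 16 mm across, upright; the button's top lies 25 mm below it.
- pair_button (a joint): Travel of the recessed pairing button (14 mm across), m: 0 up, 0.006 fully down. Spring: 1.5 N to start, 5 N fully down; it springs back.
- tape: Bystander: yellow tape measure 62 x 34 x 58 mm, origin under its centre.
- wrench: Bystander: wrench lying flat, origin under its middle.
- offcut: Bystander: offcut of 30 mm square steel tube, 90 mm long, origin under its centre.
- magnet: Bystander: triangular welding magnet about 90 mm, 20 mm high, origin near its middle.
- collar: Bystander: steel collar 40 mm across, 18 mm high, origin under its centre.
- drift: Bystander: fat steel drift, 13 mm shank and 18 mm head, 75 mm long, standing in the stand's fat hole up to 80 mm above the bench; too thick to be the stylus.
There are look-alikes about, which are no part of the job. What is shaped like the gate but red is not meant. Leave any purple look-alike of the clip alone.

How it is judged:
By the outcome, as a careful person would: the job done as asked, in the order asked, and still so for the second after the job is handed in, while the arm keeps its last pose, push and grip.
It also fails if it takes over 61 s, if anything falls off the work surface, if the arm or the gripper's body presses on something with over 40 N, if the wrist force passes 120 N, or if a joint passes its speed limit or range.

## Working session

There is one attempt and no reset: what is moved stays moved. The work goes in short steps, Python scripts to look and compute and a shell command to move; the robot and the scene stay as the last step left them, time stands still between calls to the robot, and variables do not carry over. Pictures are saved under pics/ and viewed, and the job is handed in when it is done.

```bash
ls; mkdir -p pics
python3 - <<'E'
from cell import env
import cv2,numpy as np
s=env.sense();print({k:(np.round(v,3).tolist()) for k,v in s.items()})
for n in("scene","top"):
    p,d=env.snapshot(n);cv2.imwrite(f"pics/{n}0.png",cv2.cvtColor(p,cv2.COLOR_RGB2BGR));np.save(f"{n}_d.npy",d)
    print(n,env.camera_params(n))
E
```

```text
pics
{'time': 0.0, 'joint_pos': [1.166, 0.354, 1.634, -0.0, 1.155, -0.002], 'joint_vel': [-0.001, -0.001, 0.001, 0.001, -0.001, -0.002], 'tau': [0.001, -59.383, -33.422, 0.07, 0.024, -0.0], 'tcp_pos': [0.245, 0.575, 0.214], 'tool_rot': [0.0, 0.834, 0.551, -0.001], 'wrist_force': [0.846, -0.285, 0.76], 'torque': [0.027, -0.012, 0.019], 'width': 0.092}
scene {'fx': 379.4048568213811, 'fy': 379.4048568213811, 'cx': 316.62702978388756, 'cy': 195.8308527704925, 'xyz': array([ 1.04347367, -0.44890109,  0.50842276]), 'orientation': array([0.80699217, 0.4474092 , 0.19931992, 0.32993971])}
top {'fx': 367.85726673904395, 'fy': 367.85726673904395, 'cx': 317.56632853257594, 'cy': 199.49016993099372, 'xyz': array([0.41700856, 0.01606605, 0.89863728]), 'orientation': array([-0.69493594, -0.05841414,  0.04531777,  0.71526088])}
```

View pics/scene0.png

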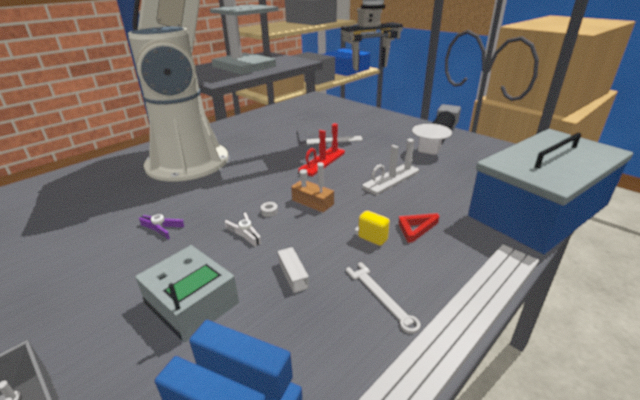

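View pics/top0.png

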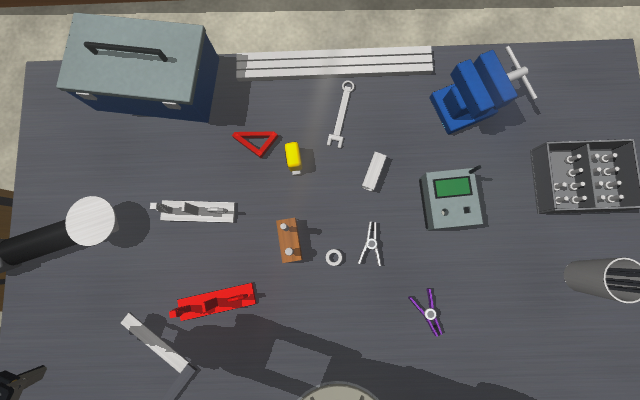

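The top view shows the metal clip at (371,243) and a purple look-alike at (430,314), which is not meant. The grey gate is at (195,211), with the red look-alike at (213,301). The stand is at (290,240) and the monitor at (452,200). Next I'll enlarge these and measure them.

```bash
cat > h.py <<'E'
import numpy as np,cv2
from scipy.spatial.transform import Rotation as R
from cell import env
def Rq(q): q=np.asarray(q,float); return R.from_quat([q[1],q[2],q[3],q[0]])
def cloud(n,d):
    c=env.camera_params(n); v,u=np.mgrid[0:d.shape[0],0:d.shape[1]]
    P=np.stack([(u-c['cx'])/c['fx']*d,-(v-c['cy'])/c['fy']*d,-d],-1)
    return P@Rq(c['orientation']).as_matrix().T+c['xyz']
def proj(n,p):
    c=env.camera_params(n); q=(np.asarray(p,float)-c['xyz'])@Rq(c['orientation']).as_matrix()
    return np.stack([c['cx']+c['fx']*q[...,0]/-q[...,2],c['cy']-c['fy']*q[...,1]/-q[...,2]],-1)
def crop(im,x0,y0,x1,y1,k,name):
    cv2.imwrite(name,cv2.cvtColor(cv2.resize(im[y0:y1,x0:x1],None,fx=k,fy=k,interpolation=cv2.INTER_CUBIC),cv2.COLOR_RGB2BGR))
def snap(n): return env.snapshot(n)
E
python3 - <<'E'
from h import *
for n in("top","scene"):
    p,d=snap(n);np.savez(n+"1.npz",p=p,d=d);C=cloud(n,d)
    if n=="top":
        crop(p,130,130,330,280,4,"pics/t1a.png");crop(p,320,140,500,260,4,"pics/t1b.png")
    else:
        crop(p,230,110,430,260,4,"pics/s1a.png");crop(p,120,190,310,330,4,"pics/s1b.png")
    for t in["clip","gate","stand","stylus","monitor","drift","tape","collar"]:
        for r in env.regions_of(t,n):
            m=r["pixels"]&(d>0)
            if m.sum()<5: continue
            Q=C[m]; print(n,t,round(r["score"],2),(np.array(r["centre"])*[640,400]).round(),m.sum(),np.median(Q,0).round(3),np.percentile(Q,2,axis=0).round(3),np.percentile(Q,98,axis=0).round(3),p[m].mean(0).round())
E
```

```text
top clip 0.79 [367. 241.] 311 [ 0.441 -0.095  0.021] [ 0.392 -0.109  0.002] [ 0.487 -0.065  0.033] [175. 175. 175.]
top clip 0.77 [431. 316.] 393 [ 0.276 -0.222  0.02 ] [ 0.229 -0.24   0.003] [ 0.325 -0.18   0.033] [126.  94. 146.]
top gate 0.81 [215. 304.] 1846 [0.313 0.275 0.013] [ 0.277  0.191 -0.   ] [0.347 0.365 0.1  ] [182.  35.  33.]
top gate 0.64 [193. 210.] 1591 [0.526 0.323 0.012] [0.503 0.238 0.005] [0.555 0.408 0.1  ] [165. 164. 162.]
top gate 0.25 [369. 238.] 342 [ 0.446 -0.092  0.02 ] [ 0.398 -0.108 -0.002] [ 0.487 -0.065  0.033] [160. 160. 162.]
top stand 0.61 [291. 238.] 755 [0.452 0.098 0.04 ] [0.405 0.076 0.012] [0.5   0.125 0.043] [152. 103.  66.]
top stylus 0.48 [196. 208.] 1596 [0.526 0.323 0.012] [0.503 0.238 0.008] [0.555 0.409 0.1  ] [166. 164. 163.]
top monitor 0.64 [450. 200.] 3175 [ 0.533 -0.272  0.064] [ 0.472 -0.333  0.014] [ 0.595 -0.222  0.068] [106. 127. 117.]
top monitor 0.38 [288. 253.] 26 [0.425 0.097 0.081] [0.421 0.091 0.078] [0.43  0.102 0.083] [195. 192. 190.]
top monitor 0.32 [369. 240.] 287 [ 0.441 -0.095  0.021] [ 0.392 -0.109  0.005] [ 0.487
[... 1368 characters left out ...]
165. 162. 161.]
scene monitor 0.65 [186. 290.] 5947 [ 0.57  -0.291  0.063] [ 0.475 -0.339  0.005] [ 0.604 -0.225  0.079] [118. 134. 126.]
scene drift 0.55 [302. 178.] 95 [0.43  0.093 0.067] [0.424 0.089 0.041] [0.436 0.102 0.081] [146. 139. 136.]
scene drift 0.47 [319. 172.] 129 [0.484 0.101 0.09 ] [0.475 0.097 0.059] [0.487 0.109 0.115] [141. 131. 129.]
scene tape 0.65 [374. 224.] 827 [0.661 0.073 0.041] [0.623 0.067 0.006] [0.686 0.099 0.059] [184. 163.  32.]
scene tape 0.64 [247. 228.] 511 [ 0.447 -0.103  0.016] [ 0.39  -0.112 -0.   ] [ 0.491 -0.068  0.032] [163. 161. 159.]
scene collar 0.47 [270. 208.] 209 [ 0.414 -0.005  0.015] [ 0.392 -0.023  0.002] [0.43  0.017 0.019] [167. 165. 163.]
```

View pics/t1a.png

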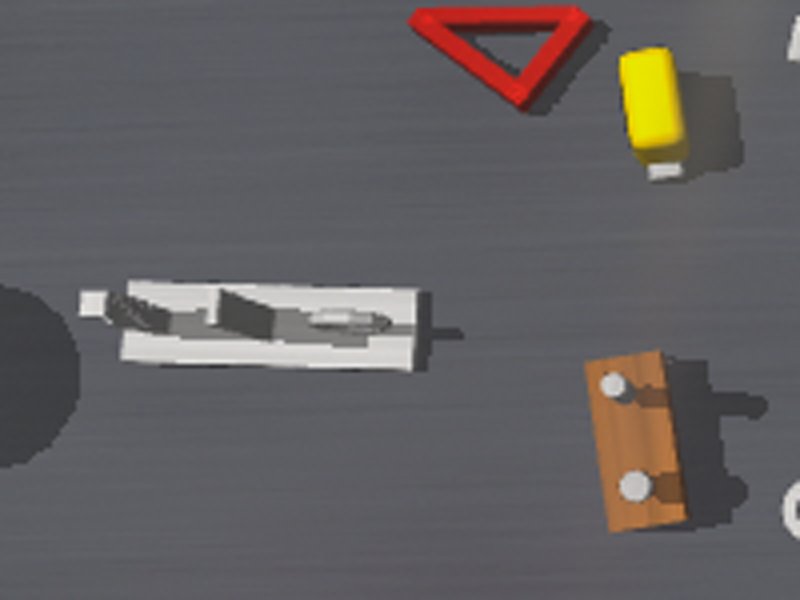

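View pics/t1b.png

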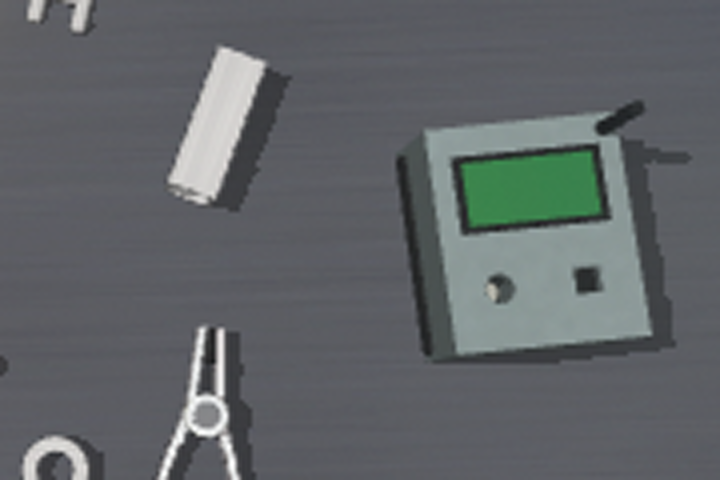

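View pics/s1a.png

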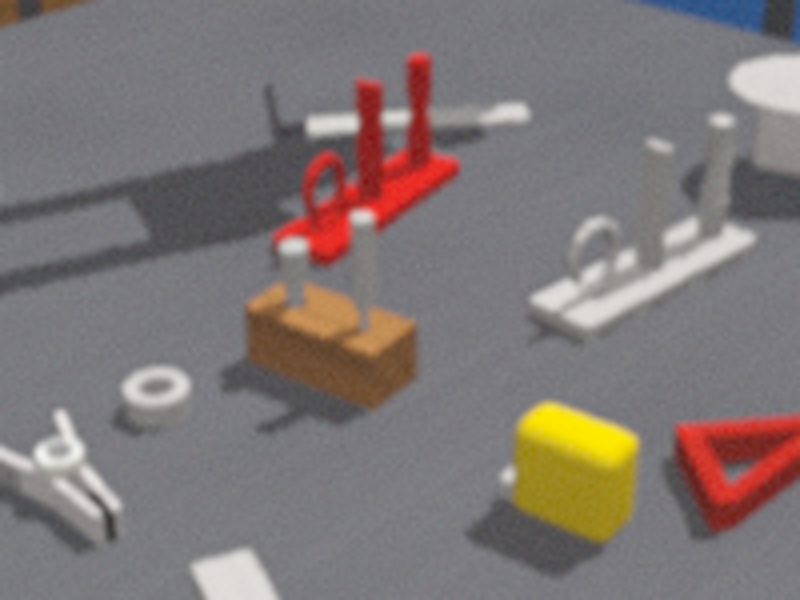

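View pics/s1b.png

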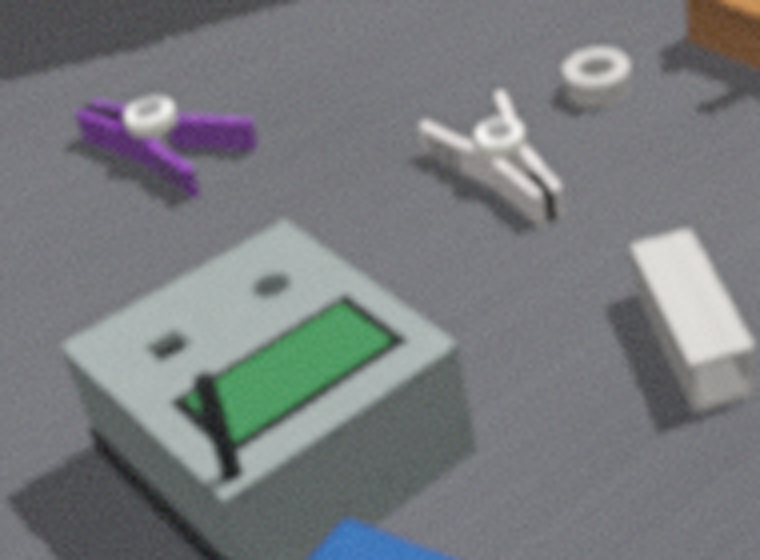

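Confirmed in the crops:
- **Clip:** the bare metal one at top (371,243), jaws pointing +x. The purple one at (430,314) is not meant.
- **Gate:** the grey one at (195,211). Its flat bar stands between the twisted bar on the left and the scroll on the right.
- **Stylus:** the thinner, taller pin in the stand at about (283,226). The fat drift is at (289,251).
- **Button hole:** the round one at about (445,212). The square socket at (467,210) is not it.

Now the precise measurement.

Run:
```python
from h import *
A={}
for n in("top","scene"):
    z=np.load(n+"1.npz");A[n]=(z['p'],z['d'],cloud(n,z['d']))
def sel(n,lo,hi):
    p,d,C=A[n]; m=(d>0)&np.all((C>lo)&(C<hi),-1); return C[m],p[m],m
def rect(Q):
    c,s,a=cv2.minAreaRect((Q[:,:2]*1000).astype(np.float32)); return np.round(c,1),np.round(s,1),round(a,2)
for n in A:
    print(n)
    for t,lo,hi in [("bartop",[.47,.29,.09],[.58,.345,.11]),("twist",[.47,.36,.09],[.58,.45,.11]),("bar mid",[.47,.29,.03],[.58,.345,.09]),("scrolltop",[.47,.23,.05],[.58,.285,.08]),
      ("rail",[.47,.2,.008],[.58,.45,.016]),
      ("stylus top",[.45,.07,.108],[.52,.13,.12]),("stylus",[.45,.07,.06],[.52,.13,.12]),("drift",[.40,.07,.072],[.45,.13,.09]),("stand",[.39,.06,.034],[.52,.14,.046]),
      ("montop",[.45,-.36,.058],[.62,-.2,.07]),("puck",[.4,-.14,.026],[.5,-.04,.036]),("clipall",[.37,-.14,.008],[.5,-.04,.025])]:
        Q,c,m=sel(n,lo,hi)
        if len(Q)<4: print(t,len(Q));continue
        print(t,len(Q),Q.mean(0).round(4),rect(Q),"z",np.percentile(Q[:,2],[5,50,95]).round(4))
# hole: dark pixels/depth below top
p,d,C=A["top"]
m=(d>0)&(C[...,2]>.02)&(C[...,2]<.06)
v,u=np.nonzero(m);k=(u>437)&(u<475)&(v>200)&(v<222)
for a,b in zip(u[k],v[k]): print((a,b),C[b,a].round(3),p[b,a])
```

```text
top
bartop 44 [0.5294 0.3253 0.0986] (array([529.1, 326. ]), array([ 6. , 19.7]), 87.03) z [0.091  0.1002 0.103 ]
twist 51 [0.5333 0.3927 0.0979] (array([532.8, 392.4]), array([13.7, 16.5]), 0.5) z [0.0918 0.0989 0.1005]
bar mid 90 [0.5283 0.3238 0.0602] (array([528.6, 323.5]), array([ 5.9, 20.5]), 74.88) z [0.0326 0.0605 0.0851]
scrolltop 59 [0.5252 0.2626 0.0624] (array([524.9, 264. ]), array([40.3,  7.5]), 89.27) z [0.0522 0.0633 0.0675]
rail 1163 [0.5274 0.3212 0.0118] (array([529.3, 326.4]), array([181.2,  50.1]), 86.55) z [0.0092 0.0118 0.0142]
stylus top 36 [0.4784 0.1045 0.1143] (array([478.4, 104.6]), array([11.7, 12.2]), 41.57) z [0.1114 0.1143 0.1166]
stylus 53 [0.4775 0.1032 0.1041] (array([478.4, 104. ]), array([12.7, 13. ]), 42.82) z [0.0679 0.1135 0.1166]
drift 52 [0.425  0.0972 0.0799] (array([424.3,  97. ]), array([15.9, 15.4]), 89.06) z [0.0778 0.0798 0.082 ]
stand 726 [0.4513 0.1003 0.04  ] (array([451.8, 101.2]), array([99.6, 45.2]), 7.77) z [0.0376 0.0401 0.0422]
montop 2707 [ 0.5351 -0.2791  0.0644] (array([ 535.8, -280.2]), array([130.4, 111.4]), 4.12) z [0.061
[... 5219 characters left out ...]
nt64(213)) [ 0.504 -0.264  0.039] [115 117 110]
(np.int64(445), np.int64(213)) [ 0.503 -0.265  0.044] [77 83 82]
(np.int64(446), np.int64(213)) [ 0.503 -0.266  0.047] [74 82 82]
(np.int64(447), np.int64(213)) [ 0.502 -0.265  0.057] [76 82 82]
(np.int64(443), np.int64(214)) [ 0.501 -0.261  0.04 ] [177 178 167]
(np.int64(444), np.int64(214)) [ 0.501 -0.264  0.037] [87 91 86]
(np.int64(445), np.int64(214)) [ 0.501 -0.264  0.045] [73 80 79]
(np.int64(446), np.int64(214)) [ 0.5   -0.264  0.051] [74 81 80]
(np.int64(447), np.int64(214)) [ 0.499 -0.264  0.06 ] [84 92 90]
(np.int64(444), np.int64(215)) [ 0.499 -0.264  0.038] [67 74 74]
(np.int64(445), np.int64(215)) [ 0.498 -0.262  0.051] [89 97 97]
```

Run:
```python
from h import *
for n in("top","scene"):
    z=np.load(n+"1.npz");p,d=z['p'],z['d'];C=cloud(n,d)
    m=(d>0)&np.all((C>[.37,-.14,.01])&(C<[.5,-.05,.04]),-1);Q=C[m]
    J=Q[(Q[:,0]>.465)];T=Q[Q[:,0]<.412]
    print(n,"jaw",J.mean(0).round(4),J[:,:2].min(0).round(4),J[:,:2].max(0).round(4))
    L=T[T[:,1]>-.092];Rr=T[T[:,1]<-.092];print("tails",L.mean(0).round(4),Rr.mean(0).round(4),T[:,0].min())
    print(len(L),len(Rr))
    best=None
    # overlay of model: axis candidates
    if n=="top":
        for yaw in(-3,-5,-7.5):
            a=np.radians(yaw);ax=np.array([np.cos(a),np.sin(a)])
            pts=[np.r_[np.array([.439,-.092])+s*ax,.02] for s in(-.056,0,.052)]
            print(yaw,proj(n,np.array(pts)).round(1).tolist())
        crop(p,345,210,400,275,10,"pics/clipbig.png")
```

```text
top jaw [ 0.478  -0.0968  0.0192] [ 0.465 -0.105] [ 0.49   -0.0874]
tails [ 0.4026 -0.0651  0.0199] [ 0.3991 -0.1078  0.0189] 0.38758500161407317
23 31
-3 [[370.5, 267.2], [370.6, 243.1], [370.7, 221.2]]
-5 [[369.7, 267.1], [370.6, 243.1], [371.4, 221.3]]
-7.5 [[368.6, 267.1], [370.6, 243.1], [372.4, 221.3]]
scene jaw [ 0.4811 -0.0995  0.0179] [ 0.4653 -0.1066] [ 0.4936 -0.0878]
tails [ 0.4028 -0.0659  0.0187] [ 0.3996 -0.11    0.0167] 0.3876563174450949
15 38
```

View pics/clipbig.png

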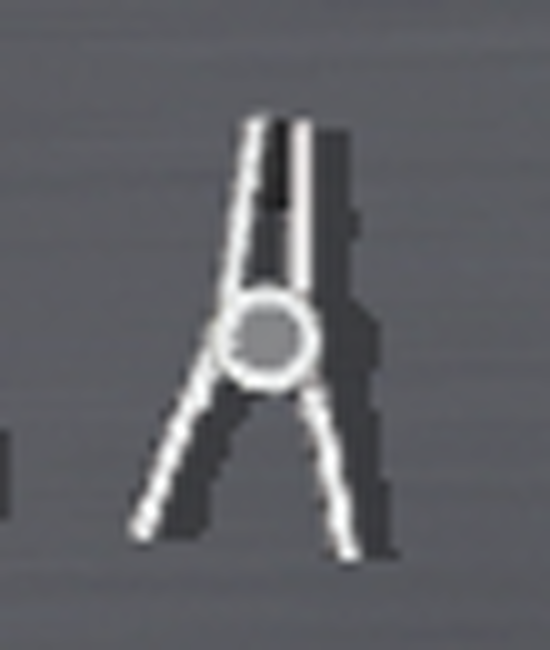

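```bash
cat > go.py <<'E'
import sys
from h import *
# go.py x y z yaw_deg(tool x axis) -> shift mm, rotvec
x,y,z,yaw=map(float,sys.argv[1:5]); s=env.sense()
M=Rq(s['tool_rot']).as_matrix(); sh=(np.array([x,y,z])-s['tcp_pos'])@M*1000
a=np.radians(yaw); X=np.array([np.cos(a),np.sin(a),0]);Z=np.array([0,0,-1.]);T=np.stack([X,np.cross(Z,X),Z],1)
print("t",round(float(s['time']),2),"tcp",s['tcp_pos'].round(4),"yaw",round(float(np.degrees(np.arctan2(M[1,0],M[0,0]))),2),"tilt",M[:,2].round(3),"F",np.round(s['wrist_force'],1),"w",round(float(s['width']),4))
print("shift",sh.round(1),"turn",R.from_matrix(M.T@T).as_rotvec().round(3))
E
python3 go.py .4033 -.0873 .10 82.8; python3 go.py .4033 -.0873 .2 82.8
```

```text
t 1.0 tcp [0.245  0.575  0.2146] yaw 66.92 tilt [-0.  0. -1.] F [0.4 0.3 0.9] w 0.092
shift [-547.2  405.3  114.6] turn [-0.    -0.    -0.277]
t 1.0 tcp [0.245  0.575  0.2146] yaw 66.92 tilt [-0.  0. -1.] F [0.4 0.3 0.9] w 0.092
shift [-547.2  405.3   14.6] turn [-0.    -0.    -0.277]
```

```bash
python3 -m jog '[[[-547,405,15],[0,0,-0.277]],[[-547,405,15],[0,0,-0.277]],[[-547,405,15],[0,0,-0.277]],[[-547,405,15],[0,0,-0.277]],[[-547,405,15],[0,0,-0.277]],[[-547,405,15],[0,0,-0.277]],[[-547,405,15],[0,0,-0.277]],[[-547,405,15],[0,0,-0.277]],[[-547,405,15],[0,0,-0.277]],[[-547,405,15],[0,0,-0.277]]]' 60 25; python3 go.py .4033 -.0873 .06 82.8
```

```text
time: 2.0
tcp_pos: [0.3614, 0.087, 0.204]
tool_rot: [0.0, 0.75, 0.661, 0.001]
wrist_force: [0.8, 0.0, 0.1]
width: 0.0701
t 2.0 tcp [0.3614 0.087  0.204 ] yaw 82.82 tilt [ 0.001  0.    -1.   ] F [0.8 0.  0.1] w 0.0701
shift [-167.8   63.2  144. ] turn [ 0.001 -0.001  0.   ]
```

```bash
python3 -m jog '[[[-45,17,0],[0,0,0]],[[-90,34,10],[0,0,0]],[[-130,49,30],[0,0,0]],[[-168,63,60],[0,0,0]],[[-168,63,100],[0,0,0]],[[-168,63,144],[0,0,0]],[[-168,63,144],[0,0,0]],[[-168,63,144],[0,0,0]]]'; python3 go.py .4033 -.0873 .003 82.8
python3 - <<'E'
from h import *
p,d=snap("scene");crop(p,130,140,330,290,4,"pics/s2.png")
E
```

```text
time: 2.8
tcp_pos: [0.4026, -0.0874, 0.0602]
tool_rot: [-0.001, 0.75, 0.661, -0.0]
wrist_force: [-0.1, -0.2, 0.5]
width: 0.0702
t 2.8 tcp [ 0.4026 -0.0874  0.0602] yaw 82.83 tilt [-0.001  0.001 -1.   ] F [-0.1 -0.2  0.5] w 0.0702
shift [ 0.1  0.7 57.2] turn [-0.001 -0.001  0.   ]
```

View pics/s2.png

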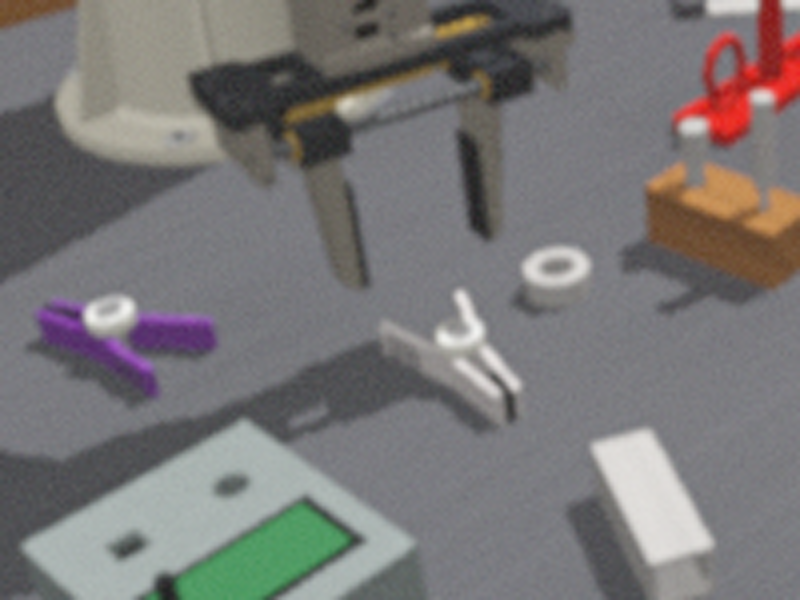

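The open fingers hang above the tails, clip at crop (450,350), with the black pads reaching to the fingertips. I'll descend and squeeze.

```bash
python3 -m jog '[[[0,0.7,25],[0,0,0]],[[0,0.7,45],[0,0,0]],[[0,0.7,57],[0,0,0]],[[0,0.7,57],[0,0,0]],[[0,0.7,57],[0,0,0]]]'; python3 -m jog '[[[0,0,0],[0,0,0]],[[0,0,0],[0,0,0]],[[0,0,0],[0,0,0]],[[0,0,0],[0,0,0]],[[0,0,0],[0,0,0]],[[0,0,0],[0,0,0]],[[0,0,0],[0,0,0]],[[0,0,0],[0,0,0]]]' 255 25;python3 go.py .4033 -.0873 .003 82.8
python3 - <<'E'
from h import *
p,d=snap("scene");crop(p,130,140,330,290,4,"pics/s3.png")
p,d=snap("top");crop(p,310,190,430,290,6,"pics/t3.png")
E
```

```text
time: 3.35
tcp_pos: [0.4062, -0.0876, 0.0061]
tool_rot: [0.002, 0.75, 0.662, 0.002]
wrist_force: [1.1, -0.6, 0.5]
width: 0.0701
time: 4.15
tcp_pos: [0.4067, -0.0878, 0.0069]
tool_rot: [0.002, 0.75, 0.662, 0.002]
wrist_force: [-2.8, 1.0, 14.2]
width: 0.0253
t 4.15 tcp [ 0.4067 -0.0878  0.0069] yaw 82.87 tilt [ 0.006 -0.001 -1.   ] F [-2.8  1.  14.2] w 0.0253
shift [ 0.1 -3.5  3.9] turn [ 0.006 -0.     0.001]
```

View pics/s3.png

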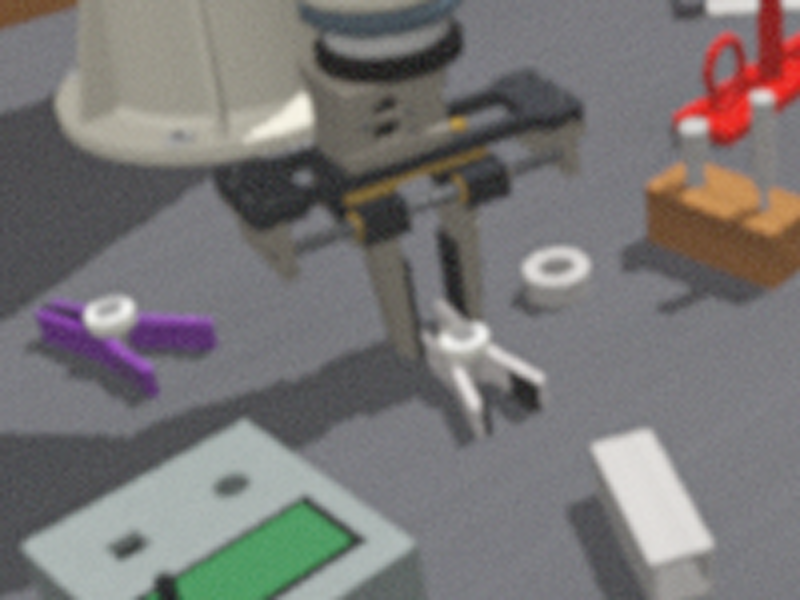

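View pics/t3.png

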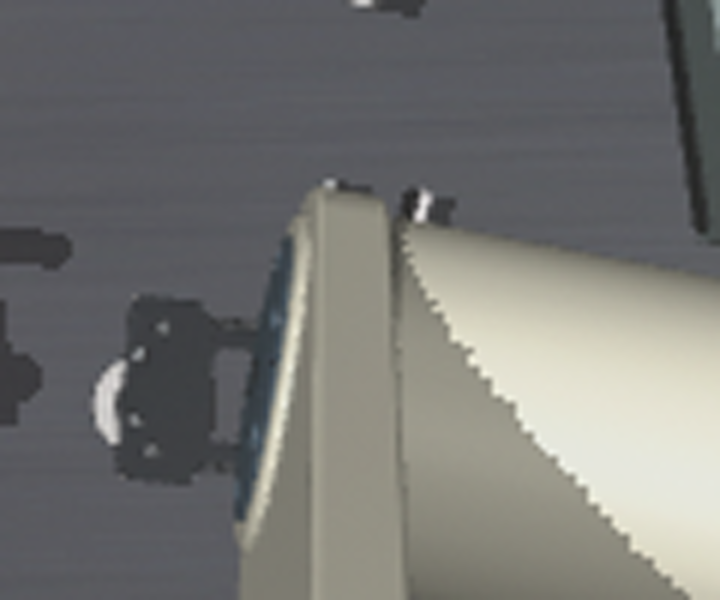

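The clip is squeezed to the stop: width is 25 mm and the jaws are wide open at crop (510,390). I'll check the joints, then lift gently.

```bash
python3 -c "
from h import *
print(env.sense()['joint_pos'].round(3))"; python3 -m jog '[[[0,0,-15],[0,0,0]],[[0,0,-35],[0,0,0]],[[0,0,-60],[0,0,0]],[[0,0,-100],[0,0,0]],[[0,0,-130],[0,0,0]],[[0,0,-130],[0,0,0]]]'; python3 go.py .40 .10 .16 86.7
python3 - <<'E'
from h import *
p,d=snap("scene");crop(p,130,100,330,250,4,"pics/s4.png")
E
```

```text
[-2.170e-01  3.820e-01  2.224e+00  1.000e-03  5.300e-01 -1.664e+00]
time: 4.85
tcp_pos: [0.4083, -0.0883, 0.1404]
tool_rot: [0.005, 0.75, 0.662, 0.004]
wrist_force: [-0.0, 0.1, -1.4]
width: 0.0255
t 4.85 tcp [ 0.4083 -0.0883  0.1404] yaw 82.87 tilt [ 0.012 -0.002 -1.   ] F [-0.   0.1 -1.4] w 0.0255
shift [185.8 -31.3 -20.1] turn [ 0.013  0.001 -0.067]
```

View pics/s4.png

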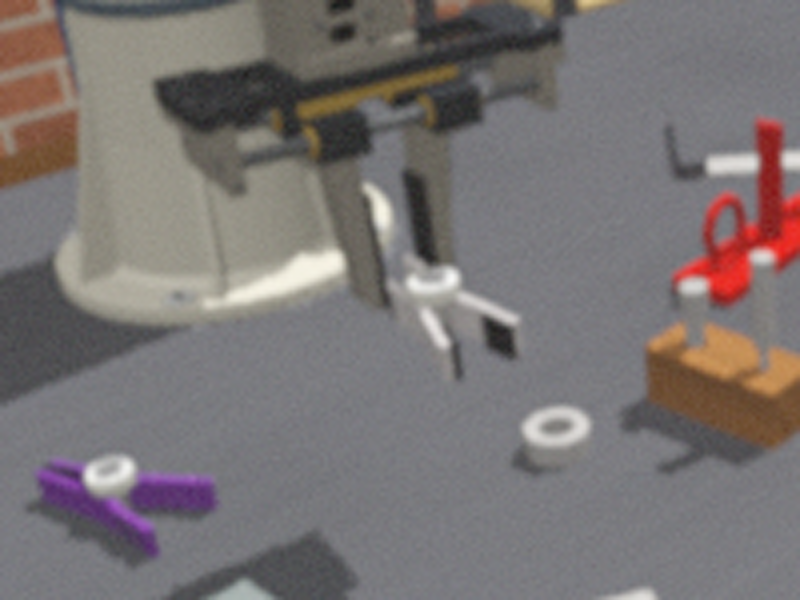

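```bash
python3 go.py .395 .3333 .165 86.7; python3 -m jog '[[[30,0,-10],[-0.012,0,-0.02]],[[75,-3,-22],[-0.012,0,-0.04]],[[120,-10,-24],[-0.012,0,-0.067]],[[165,-20,-24],[-0.012,0,-0.067]],[[210,-30,-24],[-0.012,0,-0.067]],[[255,-35,-24],[-0.012,0,-0.067]],[[300,-38,-24],[-0.012,0,-0.067]],[[345,-38,-24],[-0.012,0,-0.067]],[[385,-38,-24],[-0.012,0,-0.067]],[[410,-38,-24],[-0.012,0,-0.067]]]'; python3 go.py .395 .3333 .165 86.7
```

```text
t 4.9 tcp [ 0.4072 -0.088   0.1385] yaw 82.87 tilt [ 0.01  -0.002 -1.   ] F [ 0.1 -0.3 -1.1] w 0.0254
shift [416.5 -64.1 -27.2] turn [ 0.01   0.001 -0.067]
time: 5.9
tcp_pos: [0.4195, 0.3259, 0.1602]
tool_rot: [0.008, 0.727, 0.687, 0.006]
wrist_force: [0.2, 0.3, -0.9]
width: 0.025
t 5.9 tcp [0.4195 0.3259 0.1602] yaw 86.79 tilt [ 0.021 -0.003 -1.   ] F [ 0.2  0.3 -0.9] w 0.025
shift [  6.  -24.8  -5.3] turn [0.021 0.002 0.002]
```

```bash
python3 -m jog '[[[6,-15,-3],[0.021,0.002,0.002]],[[6,-25,-3],[0.021,0.002,0.002]],[[6,-25,-3],[0.021,0.002,0.002]],[[6,-25,-3],[0.021,0.002,0.002]]]'; python3 go.py .395 .3333 .063 86.7
python3 - <<'E'
from h import *
p,d=snap("scene");np.savez("s5.npz",p=p,d=d);crop(p,290,60,450,180,5,"pics/s5.png")
p,d=snap("top");np.savez("t5.npz",p=p,d=d);crop(p,140,170,270,270,6,"pics/t5.png")
E
```

```text
time: 6.3
tcp_pos: [0.3942, 0.332, 0.1624]
tool_rot: [0.0, 0.727, 0.686, -0.001]
wrist_force: [-0.0, 0.5, -0.7]
width: 0.0253
t 6.3 tcp [0.3942 0.332  0.1624] yaw 86.67 tilt [-0.001 -0.001 -1.   ] F [-0.   0.5 -0.7] w 0.0253
shift [ 1.5  0.8 99.4] turn [-0.001  0.001 -0.001]
```

View pics/s5.png

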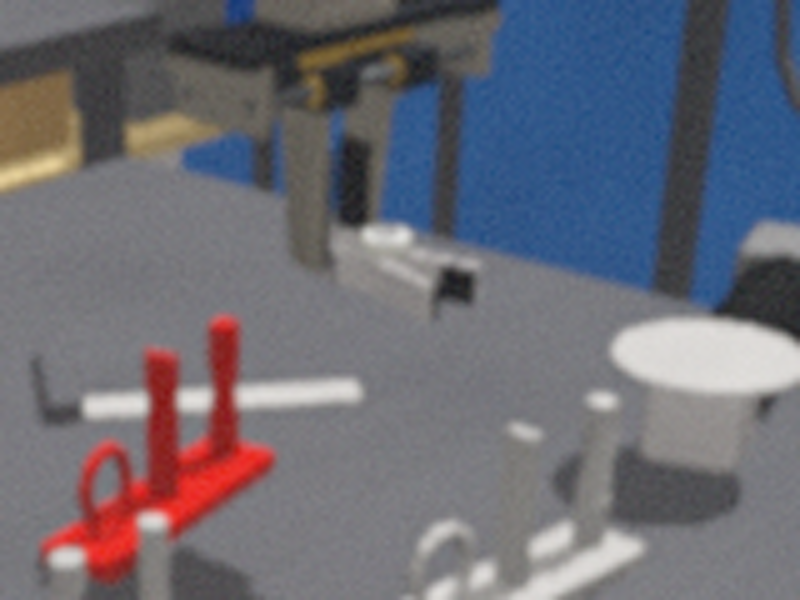

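View pics/t5.png

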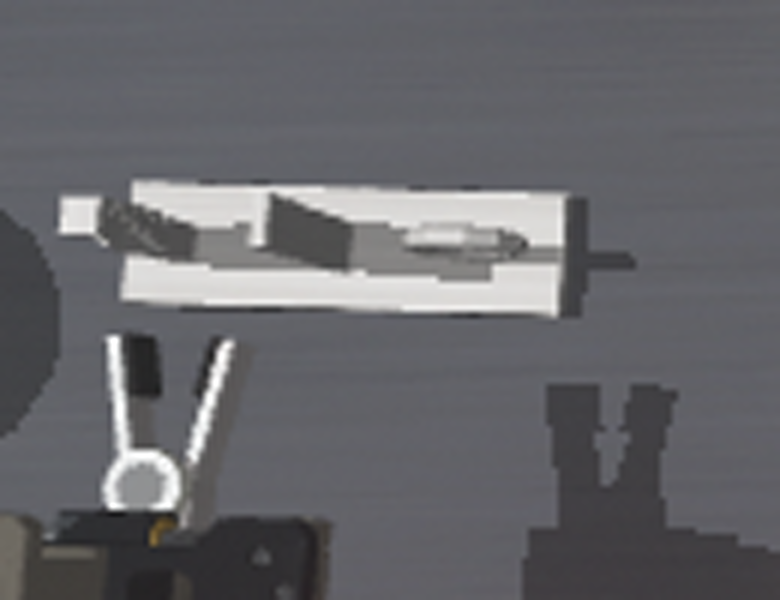

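Clip held with jaws open at top-crop (110–235,340). I'll measure the jaw tips and puck in 3D.

Run:
```python
from h import *
for f,n in(("t5.npz","top"),("s5.npz","scene")):
    z=np.load(f);p,d=z['p'],z['d'];C=cloud(n,d)
    m=(d>0)&np.all((C>[.405,.27,.13])&(C<[.52,.40,.215]),-1);Q=C[m];g=p[m].astype(int).mean(1)
    print(n,len(Q),"zmax",np.percentile(Q[:,2],[2,50,98]).round(4))
    t=Q[Q[:,2]>.178]; t=t[t[:,0]>.407];print("puck",len(t),t.mean(0).round(4),t.min(0).round(4),t.max(0).round(4))
    J=Q[(Q[:,0]>.455)]; 
    for s,k in(("L",J[:,1]>.331),("R",J[:,1]<=.331)):
        q=J[k];print(s,len(q),q.mean(0).round(4),q.min(0).round(4),q.max(0).round(4))
        if n=="top":
            a=Q[(Q[:,2]>.165)&(Q[:,2]<.18)&((Q[:,1]>.331) if s=="L" else (Q[:,1]<=.331))]
            for x in np.arange(.43,.5,.01):
                w=a[(a[:,0]>=x)&(a[:,0]<x+.01)]; 
                if len(w): print(round(x,3),w[:,1].min().round(4),w[:,1].max().round(4),w[:,2].mean().round(4))
```

```text
top 465 zmax [0.1558 0.1742 0.1876]
puck 124 [0.4333 0.3281 0.1853] [0.4249 0.317  0.178 ] [0.4665 0.3424 0.1886]
L 103 [0.4693 0.3405 0.1695] [0.4551 0.3367 0.1551] [0.4817 0.3474 0.178 ]
0.44 0.3383 0.3435 0.1731
0.45 0.3386 0.3435 0.1724
0.46 0.3367 0.3462 0.1731
0.47 0.3379 0.3474 0.1734
0.48 0.339 0.3462 0.1736
R 94 [0.4678 0.3104 0.1696] [0.456  0.3049 0.1541] [0.4799 0.3174 0.1777]
0.43 0.3158 0.32 0.1729
0.44 0.3124 0.3209 0.1729
0.45 0.3102 0.3178 0.1723
0.46 0.3073 0.3174 0.1732
0.47 0.3049 0.3148 0.1728
scene 364 zmax [0.1555 0.1699 0.2055]
puck 51 [0.4345 0.3262 0.1845] [0.4071 0.3153 0.1785] [0.4457 0.3562 0.2146]
L 78 [0.4722 0.3402 0.1662] [0.4557 0.3334 0.1546] [0.483  0.3474 0.1758]
R 70 [0.471  0.3093 0.1659] [0.4552 0.3039 0.1547] [0.4817 0.3147 0.1754]
```

```bash
python3 -m jog '[[[0,0,30],[0,0,0]],[[0,0,65],[0,0,0]],[[0,0,90],[0,0,0]],[[0,0,99],[0,0,0]],[[0,0,99],[0,0,0]]]'; python3 go.py .451 .332 .064 86.7
python3 - <<'E'
from h import *
p,d=snap("scene");crop(p,330,100,450,200,6,"pics/s6.png")
E
```

```text
time: 6.9
tcp_pos: [0.3947, 0.3315, 0.0631]
tool_rot: [0.0, 0.728, 0.686, -0.001]
wrist_force: [-0.3, 1.2, -0.7]
width: 0.0255
t 6.9 tcp [0.3947 0.3315 0.0631] yaw 86.59 tilt [-0.001 -0.002 -1.   ] F [-0.3  1.2 -0.7] w 0.0255
shift [ 3.8 56.2 -1. ] turn [-0.001  0.002 -0.002]
```

View pics/s6.png

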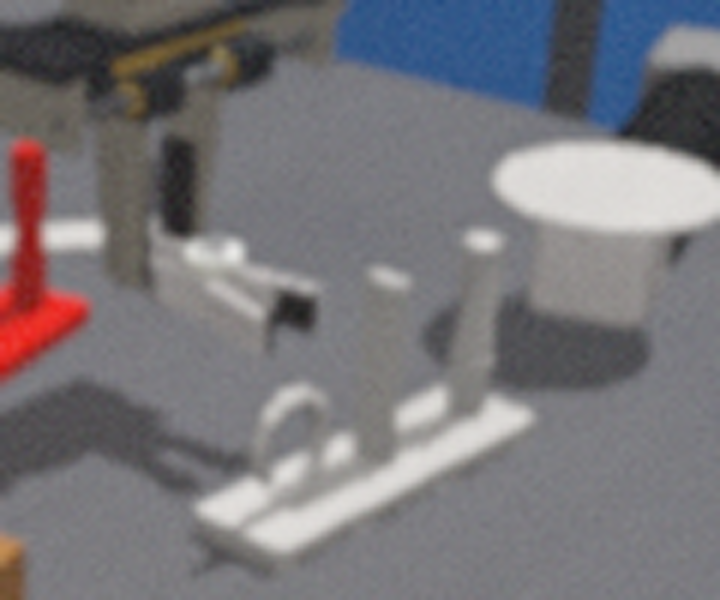

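Open jaws at (290,310) face the flat bar at (385,360). I'll move forward over it.

```bash
python3 -m jog '[[[3,15,-1],[0,0,0]],[[4,30,-1],[0,0,0]],[[4,43,-1],[0,0,0]],[[4,52,-1],[0,0,0]],[[4,56,-1],[0,0,0]],[[4,56,-1],[0,0,0]],[[4,56,-1],[0,0,0]]]'; python3 go.py .451 .332 .064 86.7
python3 - <<'E'
from h import *
p,d=snap("scene");crop(p,330,100,450,200,6,"pics/s7.png")
p,d=snap("top");np.savez("t7.npz",p=p,d=d);crop(p,140,170,270,270,6,"pics/t7.png")
E
```

```text
time: 7.65
tcp_pos: [0.451, 0.3326, 0.065]
tool_rot: [0.0, 0.728, 0.686, -0.001]
wrist_force: [-0.3, 0.6, -0.2]
width: 0.0256
t 7.65 tcp [0.451  0.3326 0.065 ] yaw 86.58 tilt [-0.001 -0.001 -1.   ] F [-0.3  0.6 -0.2] w 0.0256
shift [-0.6 -0.   1. ] turn [-0.001  0.001 -0.002]
```

View pics/s7.png

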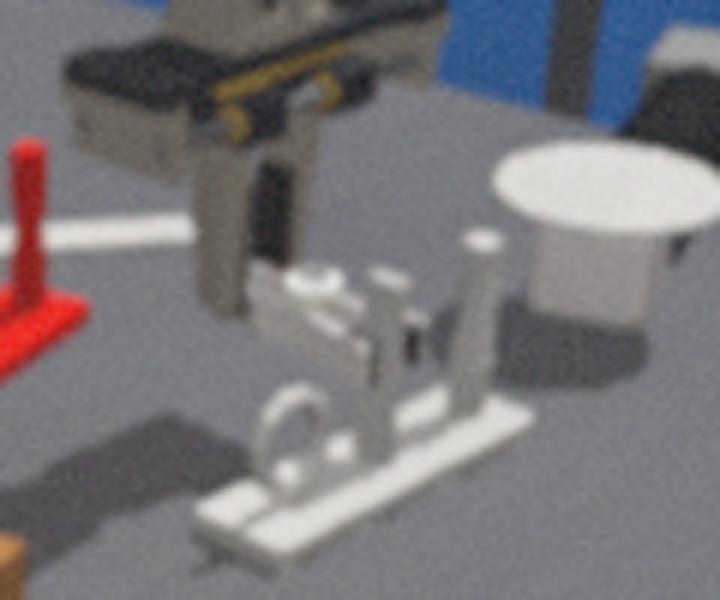

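View pics/t7.png

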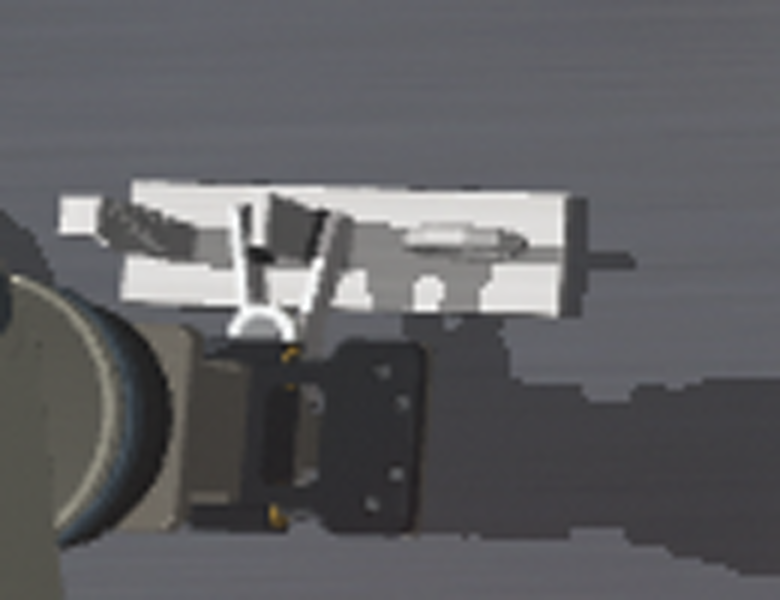

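The jaws straddle the flat bar on both sides, about (390,350) in the scene crop. I'll release.

```bash
python3 -m jog '[[[0,0,0],[0,0,0]],[[0,0,0],[0,0,0]],[[0,0,0],[0,0,0]],[[0,0,0],[0,0,0]],[[0,0,0],[0,0,0]]]' 60 25; python3 go.py .451 .332 .064 86.7
python3 - <<'E'
from h import *
p,d=snap("scene");crop(p,330,100,450,200,6,"pics/s8.png")
p,d=snap("top");np.savez("t8.npz",p=p,d=d);crop(p,140,170,270,270,6,"pics/t8.png")
E
```

```text
time: 8.25
tcp_pos: [0.4509, 0.3328, 0.0651]
tool_rot: [0.0, 0.728, 0.686, -0.0]
wrist_force: [0.1, 0.4, 0.3]
width: 0.0633
t 8.25 tcp [0.4509 0.3328 0.0651] yaw 86.62 tilt [-0.    -0.001 -1.   ] F [0.1 0.4 0.3] w 0.0633
shift [-0.8  0.1  1.1] turn [-0.     0.001 -0.001]
```

View pics/s8.png

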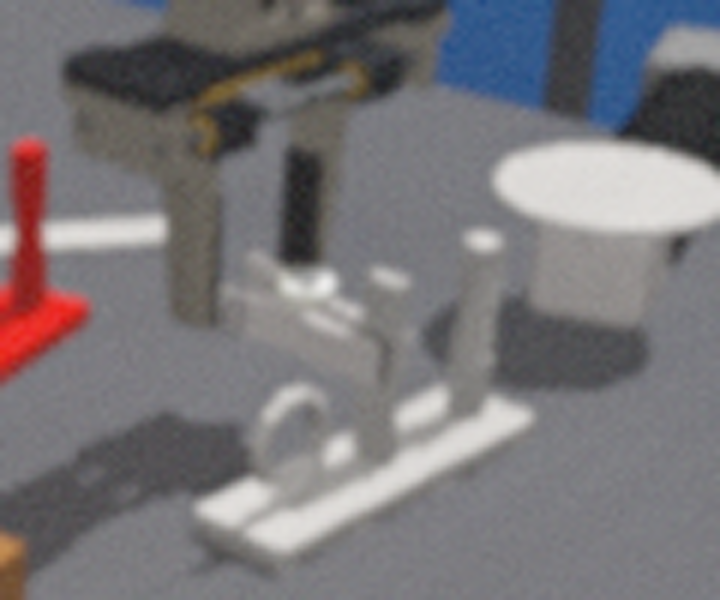

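View pics/t8.png

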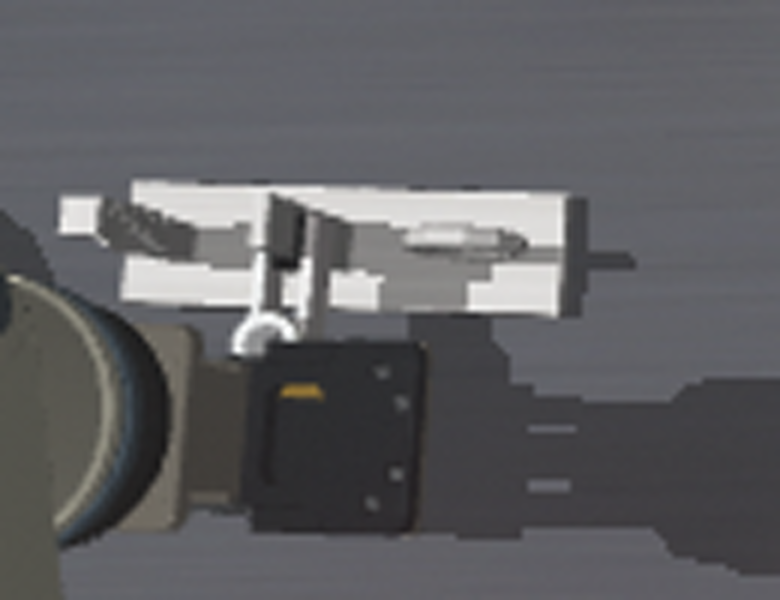

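The clip has shut on the bar and is held, with the puck at (305,285) and the tails spread free between the fingers. I'll retreat upward and recheck it.

```bash
python3 -m jog '[[[0,-3,-10],[0,0,0]],[[0,-4,-30],[0,0,0]],[[0,-5,-60],[0,0,0]],[[0,-5,-100],[0,0,0]],[[0,-5,-110],[0,0,0]]]'; python3 go.py .479 .1042 .16 97.9
python3 - <<'E'
from h import *
p,d=snap("scene");np.savez("s9.npz",p=p,d=d);crop(p,330,100,450,200,6,"pics/s9.png")
p,d=snap("top");np.savez("t9.npz",p=p,d=d)
E
```

```text
time: 8.85
tcp_pos: [0.4476, 0.3345, 0.1798]
tool_rot: [0.0, 0.728, 0.686, 0.003]
wrist_force: [1.3, 0.6, 0.5]
width: 0.0705
t 8.85 tcp [0.4476 0.3345 0.1798] yaw 86.61 tilt [ 0.004  0.003 -1.   ] F [1.3 0.6 0.5] w 0.0705
shift [-228.1   44.9   19.2] turn [ 0.005 -0.003 -0.197]
```

View pics/s9.png

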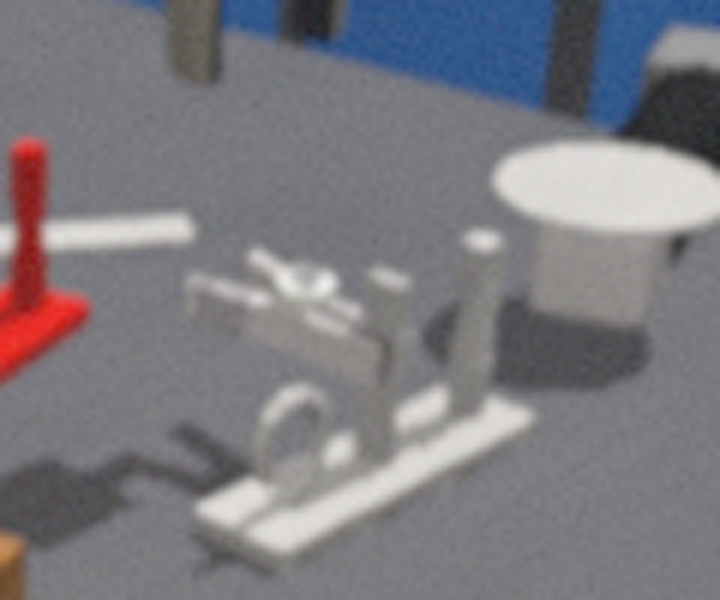

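The clip stays on the flat bar unaided and level, puck at (305,280). Next the stylus.

```bash
python3 -m jog '[[[-45,9,10],[0,0,-0.08]],[[-90,18,19],[0,0,-0.15]],[[-135,27,19],[0,0,-0.197]],[[-180,36,19],[0,0,-0.197]],[[-215,43,19],[0,0,-0.197]],[[-228,45,19],[0,0,-0.197]],[[-228,45,19],[0,0,-0.197]],[[-228,45,19],[0,0,-0.197]]]' 100 40; python3 go.py .479 .1042 .066 97.9
python3 - <<'E'
from h import *
p,d=snap("scene");crop(p,270,90,390,220,5,"pics/s10.png")
p,d=snap("top");crop(p,230,170,350,270,6,"pics/t10.png")
E
```

```text
time: 9.75
tcp_pos: [0.478, 0.1044, 0.1575]
tool_rot: [0.0, 0.657, 0.754, 0.001]
wrist_force: [0.1, -0.4, -0.1]
width: 0.0558
t 9.75 tcp [0.478  0.1044 0.1575] yaw 97.86 tilt [ 0.002  0.002 -1.   ] F [ 0.1 -0.4 -0.1] w 0.0558
shift [-0.5  0.7 91.5] turn [ 0.002 -0.002 -0.001]
```

View pics/s10.png

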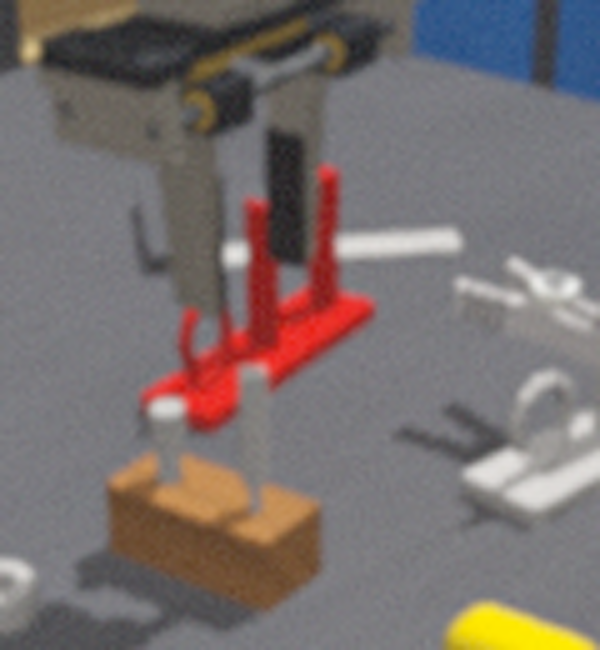

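The thin stylus at (255,430) stands between the raised fingers. The fat drift is at (165,430). I'll descend and grip.

```bash
python3 -m jog '[[[-0.5,0.7,25],[0,0,0]],[[-0.5,0.7,55],[0,0,0]],[[-0.5,0.7,80],[0,0,0]],[[-0.5,0.7,91],[0,0,0]],[[-0.5,0.7,91],[0,0,0]],[[-0.5,0.7,91],[0,0,0]]]'; python3 go.py .479 .1042 .066 97.9;  python3 -m jog '[[[0,0,0],[0,0,0]],[[0,0,0],[0,0,0]],[[0,0,0],[0,0,0]],[[0,0,0],[0,0,0]],[[0,0,0],[0,0,0]],[[0,0,0],[0,0,0]],[[0,0,0],[0,0,0]]]' 255 40; python3 go.py .479 .1042 .17 97.9
python3 - <<'E'
from h import *
p,d=snap("scene");crop(p,270,90,390,220,5,"pics/s11.png")
E
```

```text
time: 10.45
tcp_pos: [0.4796, 0.1054, 0.0673]
tool_rot: [0.0, 0.656, 0.755, 0.002]
wrist_force: [1.0, 0.4, 0.0]
width: 0.0558
t 10.45 tcp [0.4796 0.1054 0.0673] yaw 98.01 tilt [ 0.003  0.002 -1.   ] F [1.  0.4 0. ] w 0.0558
shift [-1.2 -0.7  1.3] turn [ 0.003 -0.002  0.002]
time: 11.15
tcp_pos: [0.4796, 0.1054, 0.0674]
tool_rot: [0.0, 0.656, 0.755, 0.002]
wrist_force: [-0.6, 0.6, 1.8]
width: 0.0133
t 11.15 tcp [0.4796 0.1054 0.0674] yaw 98.0 tilt [ 0.003  0.002 -1.   ] F [-0.6  0.6  1.8] w 0.0133
shift [  -0.9   -0.5 -102.6] turn [ 0.003 -0.002  0.002]
```

View pics/s11.png

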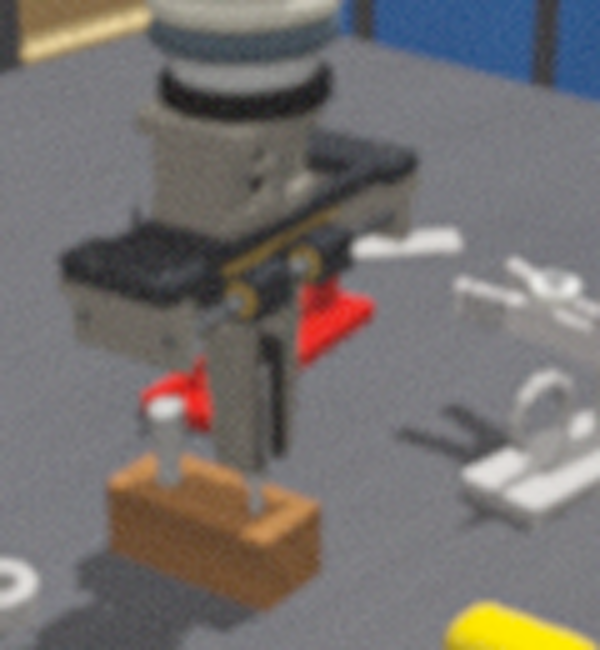

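```bash
python3 -m jog '[[[0,0,-10],[0,0,0]],[[0,0,-25],[0,0,0]],[[0,0,-45],[0,0,0]],[[0,0,-75],[0,0,0]],[[0,0,-110],[0,0,0]],[[0,0,-130],[0,0,0]],[[0,0,-130],[0,0,0]]]'; python3 go.py .504 -.2575 .19 97.9
python3 - <<'E'
from h import *
p,d=snap("scene");crop(p,250,60,410,190,5,"pics/s12.png")
E
```

```text
time: 11.9
tcp_pos: [0.481, 0.1055, 0.2007]
tool_rot: [0.002, 0.656, 0.755, 0.004]
wrist_force: [0.3, 0.9, -1.5]
width: 0.0133
t 11.9 tcp [0.481  0.1055 0.2007] yaw 98.0 tilt [ 0.008  0.003 -1.   ] F [ 0.3  0.9 -1.5] w 0.0133
shift [-362.7  -27.9    9.6] turn [ 0.009 -0.002  0.002]
```

View pics/s12.png

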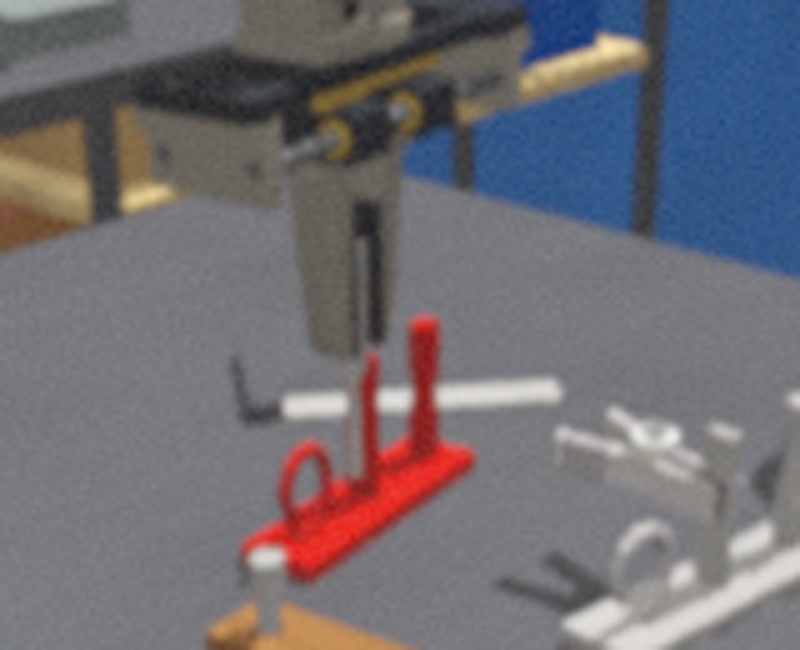

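The stylus hangs upright in the grip, shank at (355,420). I'll move it above the button hole.

```bash
python3 -m jog '[[[-45,-4,0],[0.006,0,0]],[[-90,-8,0],[0.006,0,0]],[[-135,-12,0],[0.006,0,0]],[[-180,-15,0],[0.006,0,0]],[[-225,-18,0],[0.006,0,0]],[[-270,-21,0],[0.006,0,0]],[[-315,-25,0],[0.006,0,0]],[[-350,-28,0],[0.006,0,0]],[[-363,-28,0],[0.006,0,0]],[[-363,-28,0],[0.006,0,0]]]'; python3 go.py .504 -.2575 .14 97.9
```

```text
time: 12.95
tcp_pos: [0.5021, -0.259, 0.1963]
tool_rot: [-0.002, 0.657, 0.754, 0.0]
wrist_force: [-0.5, -0.3, -0.6]
width: 0.0137
t 12.95 tcp [ 0.5021 -0.259   0.1963] yaw 97.87 tilt [-0.002  0.003 -1.   ] F [-0.5 -0.3 -0.6] w 0.0137
shift [ 1.   2.2 56.3] turn [-0.002 -0.003 -0.   ]
```

```bash
python3 -m jog '[[[1,2.2,20],[0,0,0]],[[1,2.2,40],[0,0,0]],[[1,2.2,52],[0,0,0]],[[1,2.2,56],[0,0,0]],[[1,2.2,56],[0,0,0]]]'; python3 go.py .504 -.2575 .13 97.9
python3 - <<'E'
from h import *
p,d=snap("scene");np.savez("s13.npz",p=p,d=d);crop(p,130,200,250,300,6,"pics/s13.png")
p,d=snap("top");np.savez("t13.npz",p=p,d=d);crop(p,400,150,500,240,6,"pics/t13.png")
h=np.array([[.504,-.2575,.064],[.504,-.2575,.0776]])
print(proj("scene",h),(proj("scene",h)-[130,200])*6)
# hole rim circle projected
E
```

```text
time: 13.45
tcp_pos: [0.5038, -0.2565, 0.1399]
tool_rot: [-0.002, 0.657, 0.754, 0.0]
wrist_force: [0.9, -0.4, -0.7]
width: 0.0132
t 13.45 tcp [ 0.5038 -0.2565  0.1399] yaw 97.92 tilt [-0.003  0.004 -1.   ] F [ 0.9 -0.4 -0.7] w 0.0132
shift [-1.   0.1  9.9] turn [-0.003 -0.004  0.   ]
[[186.99244571 260.39457492]
 [185.41974305 254.50187666]] [[341.95467428 362.36744955]
 [332.51845828 327.01125996]]
```

View pics/s13.png

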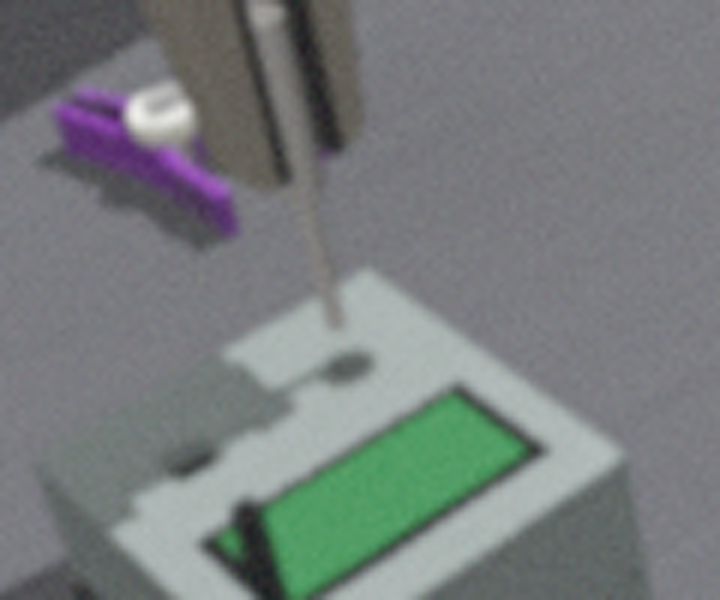

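View pics/t13.png

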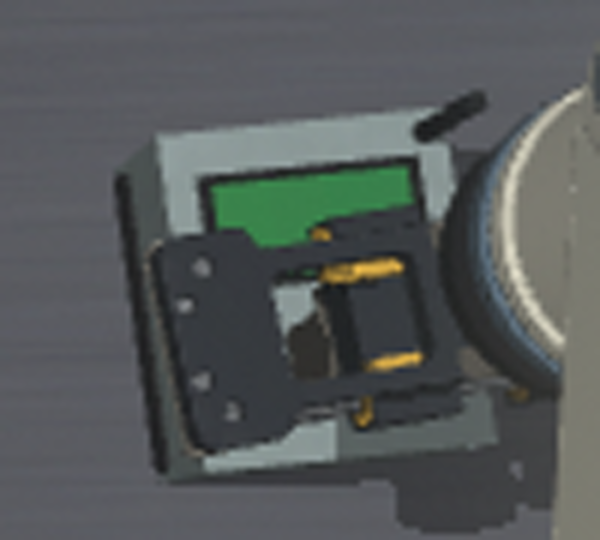

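The tip is at crop (335,328), just above the hole at (350,368). I'll compare the two in the same camera.

Run:
```python
from h import *
def ray(n,u,v,z):
    c=env.camera_params(n);r=np.array([(u-c['cx'])/c['fx'],-(v-c['cy'])/c['fy'],-1])@Rq(c['orientation']).as_matrix().T
    return c['xyz']+r*(z-c['xyz'][2])/r[2]
p=np.load("scene1.npz")['p'].astype(float).mean(2)
q=np.load("s13.npz")['p'].astype(float).mean(2)
for nm,a in(("s1",p),("s13",q)):
    w=a[254:268,180:198].copy(); 
    print(nm);print(w.round().astype(int)[2:12])
    bg=150; wt=np.clip(138-w,0,45); wt[:4]=0
    v,u=np.mgrid[254:268,180:198]; U,V=(wt*u).sum()/wt.sum(),(wt*v).sum()/wt.sum();print(U,V,wt.sum()/45,ray("scene",U,V,.064))
t=np.load("top1.npz")['p'].astype(float).mean(2)
print(t[206:219,438:452].round().astype(int))
print(ray("top",444.5,212,.064), ray("scene",130+335/6,200+328/6,.0775))
c=np.array([.504,-.2575,.064]);th=np.linspace(0,2*np.pi,9)
print(proj("scene",c+np.stack([.008*np.cos(th),.008*np.sin(th),0*th],1)).round(1).tolist(),proj("top",c+np.stack([.008*np.cos(th),.008*np.sin(th),0*th],1)).round(1).tolist())
```

```text
s1
[[173 174 176 173 177 176 174 174 174 175 176 173 176 176 177 176 176 176]
 [173 177 176 177 174 171 167 166 164 167 165 171 176 176 173 174 172 179]
 [174 174 177 173 170 165 156 151 143 141 142 153 165 177 176 175 175 175]
 [176 174 173 168 157 140 125 115 112 110 116 130 154 171 174 174 174 173]
 [174 174 171 157 134 111 102  99  97  96  99 118 145 169 173 176 173 176]
 [175 174 165 144 116  99  93  92  95 100 102 123 151 169 174 175 175 174]
 [174 173 163 142 112  98  93  97 102 110 125 148 161 171 176 174 175 172]
 [177 171 169 151 132 118 112 120 127 135 158 165 173 174 174 170 174 176]
 [176 175 173 164 159 148 144 150 157 161 169 172 173 174 176 173 174 176]
 [176 175 174 174 171 167 167 171 170 172 174 175 175 174 174 175 173 175]]
187.36049723756906 260.90745856353595 21.45185185185185 [ 0.50575207 -0.25772622  0.064     ]
s13
[[176 176 177 178 177 174 173 174 174 176 173 178 177 175 178 179 178 179]
 [177 179 175 174 176 172 173 172 167 162 169 172 175 180 178 177 177 179]
 [179 176 177 178 171 166 154 151 146 141 147 156 167 175 179 177 177 177]
 [176 175 175 171 158 1
[... 1030 characters left out ...]
2 175 114  81  79  80 117 146 148 148]
 [149 148 149 150 151 174  88  77  78  89 137 147 148 148]
 [148 147 148 148 148 135  72  94  94 135 147 147 146 148]
 [148 148 147 147 147 148 147 148 148 148 147 147 146 147]
 [149 148 147 147 147 148 147 147 147 147 147 149 147 147]
 [149 148 148 148 149 148 149 148 149 148 148 148 149 148]]
[ 0.5032955  -0.25695096  0.064     ] [ 0.50482602 -0.25716659  0.0775    ]
[[189.2, 262.5], [191.4, 260.3], [191.1, 258.2], [188.3, 257.4], [184.8, 258.4], [182.5, 260.5], [182.9, 262.6], [185.6, 263.4], [189.2, 262.5]] [[444.4, 208.2], [442.0, 209.3], [441.2, 211.8], [442.4, 214.2], [445.0, 215.2], [447.4, 214.1], [448.3, 211.6], [447.0, 209.1], [444.4, 208.2]]
```

Tip and hole agree to about 1 mm, with 5 mm clearance. I'll lower the stylus to just above the button.

```bash
python3 -m jog '[[[-0.8,0.6,5],[0,0,0]],[[-0.8,0.6,12],[0,0,0]],[[-0.8,0.6,20],[0,0,0]],[[-0.8,0.6,28],[0,0,0]],[[-0.8,0.6,35],[0,0,0]],[[-0.8,0.6,35],[0,0,0]],[[-0.8,0.6,35],[0,0,0]]]'; python3 go.py .5045 -.2572 .0945 97.9
```

```text
time: 14.25
tcp_pos: [0.505, -0.2578, 0.1057]
tool_rot: [-0.002, 0.657, 0.754, 0.001]
wrist_force: [-0.2, 0.6, -0.1]
width: 0.0134
t 14.25 tcp [ 0.505  -0.2578  0.1057] yaw 97.9 tilt [-0.002  0.003 -1.   ] F [-0.2  0.6 -0.1] w 0.0134
shift [ 0.7 -0.4 11.2] turn [-0.001 -0.003 -0.   ]
```

```bash
python3 -m jog '[[[0,0,3],[0,0,0]],[[0,0,5],[0,0,0]],[[0,0,5],[0,0,0]]]'; python3 -m jog '[[[0,0,1],[0,0,0]],[[0,0,2],[0,0,0]],[[0,0,2],[0,0,0]]]';python3 -m jog '[[[0,0,1],[0,0,0]],[[0,0,2],[0,0,0]],[[0,0,2],[0,0,0]]]'
```

```text
time: 14.55
tcp_pos: [0.5052, -0.2579, 0.1008]
tool_rot: [-0.001, 0.657, 0.754, 0.001]
wrist_force: [0.7, -0.8, 1.8]
width: 0.0133
time: 14.85
tcp_pos: [0.5053, -0.258, 0.0988]
tool_rot: [-0.001, 0.657, 0.754, 0.001]
wrist_force: [-0.3, 0.5, 2.2]
width: 0.0134
time: 15.15
tcp_pos: [0.5053, -0.258, 0.0969]
tool_rot: [-0.001, 0.657, 0.754, 0.001]
wrist_force: [-1.3, -0.1, 3.2]
width: 0.0131
```

Contact came where expected (TCP about 0.101) and the spring force is rising. I'll press on to the stop.

```bash
python3 -m jog '[[[0,0,1],[0,0,0]],[[0,0,2],[0,0,0]],[[0,0,2],[0,0,0]]]'; python3 -m jog '[[[0,0,0.5],[0,0,0]],[[0,0,1],[0,0,0]],[[0,0,1],[0,0,0]]]'
```

```text
time: 15.45
tcp_pos: [0.5055, -0.258, 0.0952]
tool_rot: [-0.001, 0.657, 0.754, 0.001]
wrist_force: [-1.5, 0.9, 8.7]
width: 0.0136
time: 15.75
tcp_pos: [0.5057, -0.2581, 0.095]
tool_rot: [-0.001, 0.657, 0.754, 0.001]
wrist_force: [-2.4, 1.6, 11.7]
width: 0.0133
```

The stylus is on the stop: the TCP no longer advances and force is about 12 N, against 5 N needed. I'll do final checks while holding, using camera calls only.

Run:
```python
from h import *
for i in range(6):
    p,d=snap("scene")
    s=env.sense();print(s['time'],s['tcp_pos'].round(4),s['wrist_force'].round(1),s['width'].round(4))
cv2.imwrite("pics/fs.png",cv2.cvtColor(p,cv2.COLOR_RGB2BGR));crop(p,330,100,450,200,6,"pics/fs_clip.png");crop(p,130,200,250,300,6,"pics/fs_mon.png")
p,d=snap("top");C=cloud("top",d);crop(p,140,160,340,300,4,"pics/ft.png")
m=(d>0)&np.all((C>[.40,.28,.03])&(C<[.56,.36,.095]),-1);Q=C[m]
t=Q[(Q[:,0]<.51)];print("clip",t.mean(0).round(4),t.min(0).round(4),t.max(0).round(4),np.median(t[:,2]))
k=t[t[:,2]>.079];print("puck",k.mean(0).round(4),len(k))
```

```text
Traceback (most recent call last):
AttributeError: 'float' object has no attribute 'round'
```

Run:
```python
from h import *
for i in range(6):
    p,d=snap("scene")
    s=env.sense();print(s['time'],s['tcp_pos'].round(4),s['wrist_force'].round(1),s['width'])
cv2.imwrite("pics/fs.png",cv2.cvtColor(p,cv2.COLOR_RGB2BGR));crop(p,330,100,450,200,6,"pics/fs_clip.png");crop(p,130,200,250,300,6,"pics/fs_mon.png")
p,d=snap("top");C=cloud("top",d);crop(p,140,160,340,300,4,"pics/ft.png")
m=(d>0)&np.all((C>[.40,.28,.03])&(C<[.56,.36,.095]),-1);Q=C[m]
t=Q[(Q[:,0]<.51)];print("clip",t.mean(0).round(4),t.min(0).round(4),t.max(0).round(4),np.median(t[:,2]))
k=t[t[:,2]>.079];print("puck",k.mean(0).round(4),len(k))
```

```text
15.85 [ 0.5056 -0.2581  0.0949] [-2.   1.6 12.1] 0.013015046242142657
15.9 [ 0.5057 -0.2581  0.095 ] [-2.2  2.2 12.5] 0.013448388246173193
15.95 [ 0.5057 -0.2581  0.095 ] [-2.4  2.  12. ] 0.013377028245937969
16.0 [ 0.5057 -0.2581  0.095 ] [-2.2  1.7 12.4] 0.013190391789244279
16.05 [ 0.5057 -0.2581  0.095 ] [-2.2  1.8 11.1] 0.013424744137790216
16.1 [ 0.5057 -0.2581  0.095 ] [-2.7  2.3 11.4] 0.012988157287374432
clip [0.4713 0.3277 0.0748] [0.4313 0.3088 0.0548] [0.5098 0.3552 0.0904] 0.07553694297956415
puck [0.4823 0.3277 0.0859] 116
```

View pics/fs.png

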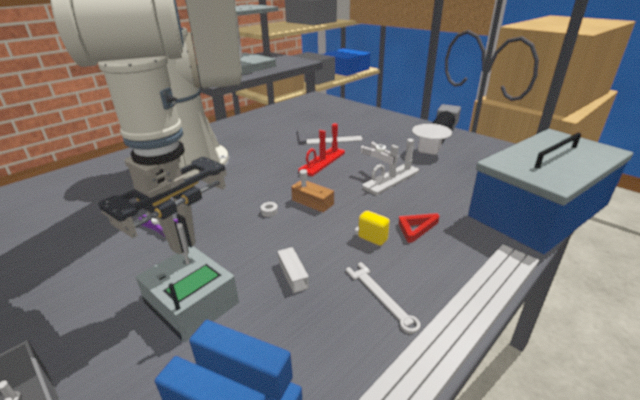

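View pics/ft.png

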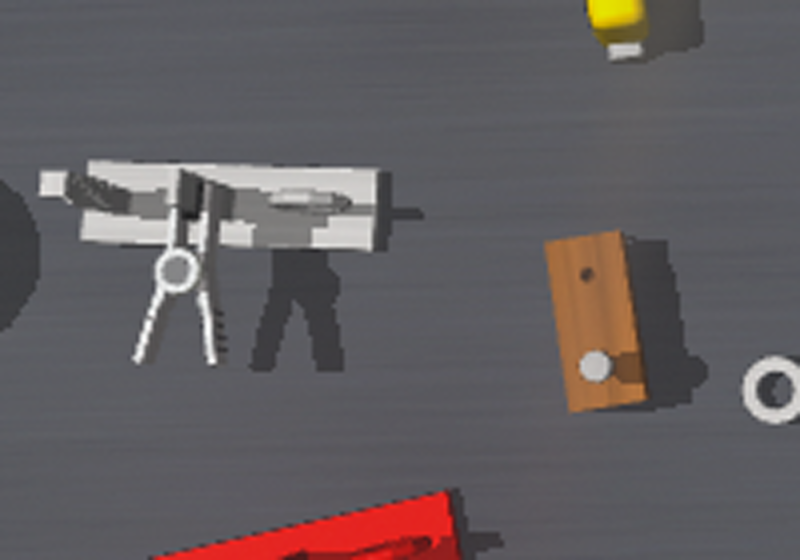

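View pics/fs_mon.png

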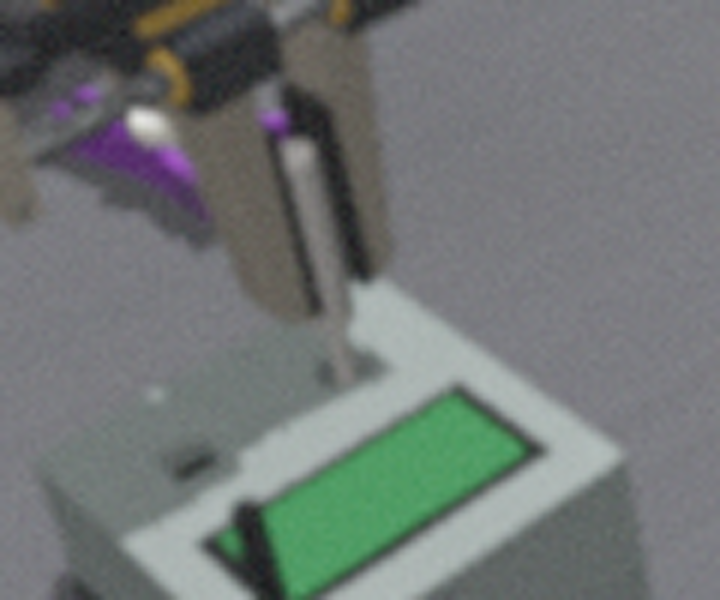

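Run:
```python
from cell import env
print(env.close_job()); s=env.sense(); print(s['time'],s['tcp_pos'],s['wrist_force'],s['width'])
```

```text
the job is handed in; nothing more can be done
None
the job is handed in; nothing more can be done
```

I clipped the metal sensor onto the grey gate's plain flat bar. I then took the thin stylus from the stand and pressed the pairing button down through the round hole. I handed the job in at about 16 s, still holding the stylus and keeping the button pressed.

- **Clip:** the last pictures show it gripping the bar on its own and level. The jaw pads are about 65 mm above the bench and within about 5 mm of the bar's centre line.
- **Button:** the tool went down about 6 mm from first contact, then stopped with about 12 N on it (5 N is enough). It held steady in the readings before hand-in. I judged "fully down" from travel and force, since the button itself could not be seen.
- **Other things:** in the last scene picture the other things on the bench look where they were. I did not measure their positions again.
- **Disagreements:** the two cameras differed by 2–3 mm on some points. The tool stopped about 4 mm high and 3 mm forward when grasping the clip, and about 14 N showed at the wrist during that squeeze. A side force of about 2–3 N at the end suggests the stylus may be touching the hole's wall lightly.

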